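# Load the carousel and start the analyser

## Task

Load the analyser's carousel: set the yellow-capped jar gently down in pocket 1 (one dot), then the blue-capped jar in pocket 2 (two dots), both upright and fully down (the green-capped jar already stands in pocket 3). Only when both are in, turn the start knob on the sloping panel clockwise to its stop, hold it there for half a second and let it spring all the way back. Leave the other jars and everything else where they are.

Things in the scene. Friction and masses are not known exactly. Their poses are not given: they have to be found in the camera images.
- yellow_jar_mid (a point): cylindrical sample jar 36 mm in diameter and 70 mm tall, cream body with a yellow cap of the same diameter (top 18 mm), 60 to 130 g, standing upright; this point is its centre, 35 mm above its underside, z up. It starts on the table to the left of the analyser
- blue_jar_mid (a point): cylindrical sample jar 36 mm in diameter and 70 mm tall, cream body with a blue cap of the same diameter (top 18 mm), 60 to 130 g, standing upright; this point is its centre, 35 mm above its underside, z up. It starts on the table to the left of the analyser
- green_jar_mid (a point): cylindrical sample jar 36 mm in diameter and 70 mm tall, cream body with a green cap of the same diameter (top 18 mm), 60 to 130 g, standing upright; this point is its centre, 35 mm above its underside, z up. The check jar: already in pocket 3, to be left there
- white_jar_mid (a point): cylindrical sample jar 36 mm in diameter and 70 mm tall, cream body with a white cap of the same diameter (top 18 mm), 60 to 130 g, standing upright; this point is its centre, 35 mm above its underside, z up. A spare, on the table near the sample jars, not used
- carousel: dark disc, 200 mm across, 12 mm thick, on the analyser's deck at any angle; it does not turn. On it four aluminium cups (pockets), centres 58 mm from its axis, 90 degrees apart, numbered clockwise from above 1 to 4 by one to four white dots at the rim; origin on its axis at its underside, z up, x towards pocket 1
- pocket1 (a point): pocket 1 (1 white dot): round cup, bore about 44 mm, wall 10 mm high above its flat floor, outside about 52 mm; this point is the centre of the floor, 52 mm above the table; axes as the carousel's
- pocket2 (a point): pocket 2 (2 white dots): round cup, bore about 44 mm, wall 10 mm high above its flat floor, outside about 52 mm; this point is the centre of the floor, 52 mm above the table; axes as the carousel's
- pocket3 (a point): pocket 3 (3 white dots): round cup, bore about 44 mm, wall 10 mm high above its flat floor, outside about 52 mm; this point is the centre of the floor, 52 mm above the table; axes as the carousel's. Holds the green-capped jar
- pocket4 (a point): pocket 4 (4 white dots): round cup, bore about 44 mm, wall 10 mm high above its flat floor, outside about 52 mm; this point is the centre of the floor, 52 mm above the table; axes as the carousel's. Empty, stays empty
- knob_grip (a point): black bar-shaped start knob on a yellow patch on the sloping panel; it turns about the panel's normal. Bar 46 mm long, 12 mm thick, standing from 9 to 41 mm above the panel, on a disc 48 mm across. This point is on its axis 31 mm above the panel, the height to grip at; x along the bar, y across it, z out of the panel along the axis; the frame turns with the knob
- start_knob (a joint): angle of the start knob, rad: 0 at rest, grows as it is turned clockwise (seen looking at the panel) up to a hard stop at 1.2; a spring (0.05 N m at rest, 0.17 N m at the stop) returns it to 0 when let go
- analyser: white analyser, 240 mm deep (x), 400 mm wide (y), fixed: deck 40 mm high with the carousel on its left part, wedge with a sloping grey panel on the right, rising to 180 mm at the rear; the panel faces up and to the robot's side, its normal 35 degrees from vertical, clear for 60 mm round the knob's axis. Origin at the centre of its underside, x away from the robot's side
- beaker: glass beaker, 70 mm across, 90 mm tall, standing on the table; origin at its underside; bystander
- wash_bottle: white bottle with red cap, 64 mm across, 170 mm tall, on the table right of the analyser; origin at its underside; bystander
- spatula: spatula 200 mm long lying on the table left of the jars; origin at its underside; bystander
Mind the look-alikes: they are no part of the job. Leave any orange look-alike of the part that bears green_jar_mid alone. What is shaped like the part that bears yellow_jar_mid but purple is not meant.

How it is judged:
On the way, in this order (a step that is already met when the one before it is completed fails the run):
1. the yellow-capped jar stands released in pocket 1 (horizontal distance between yellow_jar_mid and pocket1 below 0.008 m and z of yellow_jar_mid in the frame of pocket1 between 0.031 and 0.039 m and angle between yellow_jar_mid's own z axis and vertical below 0.1 rad and contact force between yellow_jar and the fingers below 0.05 N and linear speed of yellow_jar below 0.02 m/s), for 0.2 s.
2. then the blue-capped jar stands released in pocket 2, the yellow one still in pocket 1 (horizontal distance between yellow_jar_mid and pocket1 below 0.008 m and z of yellow_jar_mid in the frame of pocket1 between 0.031 and 0.039 m and angle between each of yellow_jar_mid, blue_jar_mid's own z axis and vertical below 0.1 rad and horizontal distance between blue_jar_mid and pocket2 below 0.008 m and z of blue_jar_mid in the frame of pocket2 between 0.031 and 0.039 m and contact force between blue_jar and the fingers below 0.05 N and linear speed of blue_jar below 0.02 m/s), for 0.2 s.
3. the start knob is held at its stop (within 0.08 rad) for 0.3 s (value of joint start_knob above 1.12 rad), for 0.3 s.
4. the knob is let go and is back at rest (within 0.06 rad) (value of joint start_knob below 0.06 rad and contact force between the fingers and analyser below 0.05 N), for 0.2 s.
At the end, for the whole second after the job is handed in: Yellow-capped jar in pocket 1, blue-capped jar in pocket 2 and green-capped jar in pocket 3, each within 8 mm of the pocket's centre, on its floor (4 mm) and upright (0.1 rad), released and at rest; the start knob has been to its stop and is back within 0.06 rad of rest (all of step 2 and horizontal distance between green_jar_mid and pocket3 below 0.008 m and z of green_jar_mid in the frame of pocket3 between 0.031 and 0.039 m and angle between green_jar_mid's own z axis and vertical below 0.1 rad and contact force between yellow_jar and the fingers below 0.05 N and linear speed of yellow_jar below 0.02 m/s and value of joint start_knob below 0.06 rad); the robot touches nothing.
It fails at once if the start knob is turned more than 0.3 rad before both jars are in their pockets (value of joint start_knob above 0.3 rad and not (horizontal distance between yellow_jar_mid and pocket1 below 0.008 m and z of yellow_jar_mid in the frame of pocket1 between 0.031 and 0.039 m and angle between each of yellow_jar_mid, blue_jar_mid's own z axis and vertical below 0.1 rad and horizontal distance between blue_jar_mid and pocket2 below 0.008 m and z of blue_jar_mid in the frame of pocket2 between 0.031 and 0.039 m)).
It fails at once if a sample jar is let fall (out of the fingers and faster than 0.5 m/s, a drop of about 13 mm) or pressed onto the carousel with over 80 N (contact force between any of yellow_jar, blue_jar and carousel above 80 N or (linear speed of yellow_jar above 0.5 m/s and contact force between yellow_jar and the fingers below 0.01 N) or (linear speed of blue_jar above 0.5 m/s and contact force between blue_jar and the fingers below 0.01 N)).
It fails at once if the green- or white-capped jar, beaker, bottle or spatula is moved more than 30 mm or a jar is tipped over (distance of any of green_jar_mid, white_jar_mid, beaker, wash_bottle, spatula from where it was at the start of the episode above 0.03 m or angle between any of green_jar_mid, white_jar_mid, yellow_jar_mid, blue_jar_mid's own z axis and vertical above 0.8 rad).
It also fails if it takes over 67 s, if anything falls off the work surface, if the arm or the gripper's body presses on something with over 40 N, if the wrist force passes 120 N, or if a joint passes its speed limit or range.

## Robot

A 6-joint arm with a two-finger parallel gripper is mounted at the origin on the work surface. World frame = base frame: x ahead of the robot, y to its left, z up, the work surface at z = 0. Lengths are in m, angles in rad, forces in N, time in s.
With the tool pointing down it reaches from about 0.325 to 0.9 m from the base axis. Payload 6.1 kg.
Tool frame: the origin (TCP) lies midway between the tips of the shut fingers; the grasp point (between the pads) lies 19 mm behind it; z points along the fingers, x is the direction in which the jaws open and shut, and the axes are right-handed (so a half turn about z gives the same grasp; the last joint's range is limited). The gripper opens to 87 mm and grips with 3 to 60 N. Pads are 19 mm wide; open, the fingers measure 117 mm over their backs; the gripper's body (75 mm by 190 mm) begins 51 mm behind the grasp point.
Start: joints at [-1.376, 0.22, 1.526, -0, 1.395, -0.126], TCP at [0.197, -0.593, 0.223] pointing down, gripper open.
Joint ranges: [-2.98, 2.98], [-0.91, 2.08], [0.09, 2.57], [-1.24, 4.39], [0.2, 2.65], [-2.68, 2.68]. Speed limits (rad/s): [2.57, 2.57, 3.01, 3.14, 3.14, 3.14].

## Interface

Orientations are given as a unit quaternion [x, y, z, w].
In Python, from plant import state, grab_frame, camera_params, robot gives the robot as it stands.
- The arm moves only by the tool carry_out, never from a script. Its argument "moves" is one flat list of numbers, 7 for each row, row after row: the turn, a rotation vector about the world's x, y, z in degrees, then the shift along the world's x, y, z in mm, then the opening, from -1 (shut) to 1 (fully open). A call has 1 to 10 rows; each row shifts and turns the commanded pose from where the row before left it; what a row does not reach is not made up. A row lasts 1/10 s, in which the tool goes at most 50 mm and 8.59 degrees, less where a joint would pass 70% of its speed; a pose out of reach is approached as far as the arm can. A call with a gripper value outside its range is refused whole. The fingers move at their own pace and stop on an object; "grip_force" is the grip in N (left out, the last holds). Time passes only in rows, so rows that do not move let the fingers close. It gives the time, the measured TCP pose, the force and the opening at its end, in the units of the state.
- state(): the state, without advancing time (a new reading comes with each control period).
- grab_frame(name): name is "side" or "top"; returns the picture (480x640x3 uint8, blue, green, red); there is no depth.
- camera_params(name): a dict with "K" (3x3 intrinsics, pixels), "cam_to_world" (4x4, takes a point from camera to world coordinates). Camera axes: x right, y up, looking along -z (the intrinsics and any distortion apply to the point x, -y, -z); pixel columns grow to the right and rows downward; lengths in m; the calibration is good to about 2 mm. A picture is of the moment at which its call begins. camera_params takes no time and is no camera call.
- robot.job_done(): hands the job in, once; it reports no verdict.
The state is a dict: "time_s": time; "qpos": joint angles; "qd": joint speeds; "effort": joint torques, N m; "tool_pos": TCP position; "orientation": TCP orientation; "wrist_force": force on the tool from outside, world axes, zero at the start; "ft_torque": the same for the moment, N m; "grip_width": finger opening in m.
Only numpy, scipy, OpenCV 4.12 (cv2) and the standard library are available. Lean on these libraries where they do the work, as an engineer would, in place of code of your own. Each camera call takes 0.05 s, during which the arm holds its last target.

## Working session

There is one attempt and no reset: what is moved stays moved. The work goes in short steps, Python scripts to look and compute and a tool call to move; the robot and the scene stay as the last step left them, time stands still between calls to the robot, and variables do not carry over. Pictures are saved under pics/ and viewed, and the job is handed in when it is done.

Besides the shell and the picture viewer there is one more tool, called as name(argument=value, ...) on one line, values as JSON. carry_out: Moves the arm, as the interface text tells. Its arguments: {"type":"object","properties":{"moves":{"type":"array","items":{"type":"number"}},"grip_force":{"type":"number"}},"required":["moves"]}

```bash
mkdir -p pics; ls; python3 - <<'E'
from plant import state, grab_frame, camera_params, robot
import cv2,numpy as np
np.set_printoptions(precision=4,suppress=True)
for n in("side","top"):
    cv2.imwrite(f"pics/{n}0.png",grab_frame(n)); c=camera_params(n); print(n,{k:(np.array(v) if k in("K","cam_to_world") else v) for k,v in c.items()})
print(state())
E
```

```text
pics
side {'K': array([[494.7094,   0.    , 322.658 ],
       [  0.    , 494.7094, 241.2389],
       [  0.    ,   0.    ,   1.    ]]), 'cam_to_world': array([[-0.8631,  0.2957, -0.4095, -0.0707],
       [-0.5049, -0.48  ,  0.7174,  1.0206],
       [ 0.0155,  0.8259,  0.5636,  0.9168],
       [ 0.    ,  0.    ,  0.    ,  1.    ]])}
top {'K': array([[478.8817,   0.    , 318.2501],
       [  0.    , 478.8817, 240.2063],
       [  0.    ,   0.    ,   1.    ]]), 'cam_to_world': array([[ 0.0194,  0.9916, -0.1282,  0.3608],
       [-0.9997,  0.0215,  0.0149, -0.0321],
       [ 0.0175,  0.1279,  0.9916,  1.455 ],
       [ 0.    ,  0.    ,  0.    ,  1.    ]])}
{'time_s': 0.1, 'qpos': array([-1.3761,  0.2212,  1.5275,  0.    ,  1.3947, -0.1261]), 'qd': array([-0.0006, -0.0007, -0.0007,  0.0011,  0.0007, -0.0014]), 'effort': array([  0.001 , -49.5945, -38.852 ,   0.0701,   0.0516,  -0.    ]), 'tool_pos': array([ 0.197 , -0.5925,  0.2215]), 'orientation': array([ 0.811 , -0.5851, -0.0007, -0.0006]), 'wrist_force': array([ 0.6135, -0.1188,  0.1252]), 'ft_torque': array([ 0.0112, -0.0242, -0.0319]), 'grip_width': 0.08688920186750206}
```

View pics/top0.png

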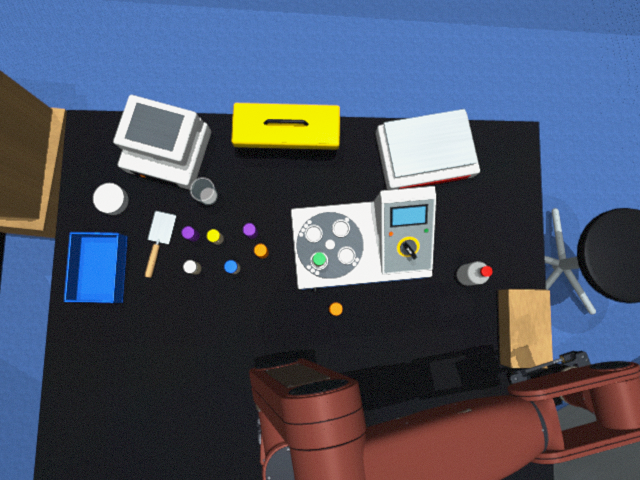

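View pics/side0.png

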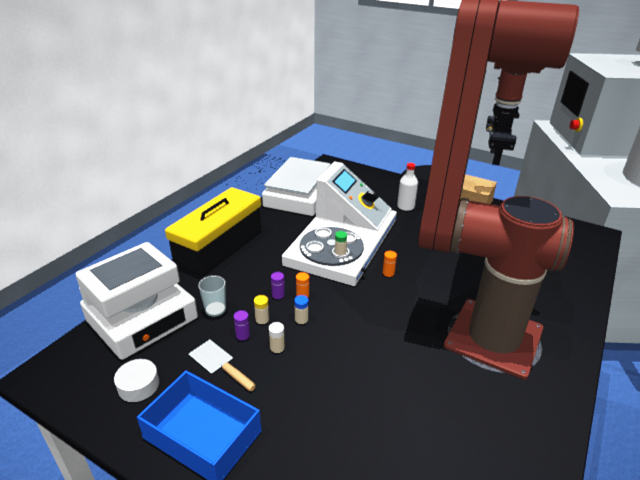

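Top view: the yellow cap is at (213,236), blue (231,267), white (190,267) and green (320,259) in its cup. The look-alikes are purple at (188,232) and (249,229), and orange at (260,250) and (336,309). Yellow body caps don't get confused with purple or orange. The other yellow things are the toolbox and the knob patch. I'll check with crops and measure.

```bash
cat > h.py <<'E'
import cv2,numpy as np
from plant import camera_params
np.set_printoptions(precision=4,suppress=True)
def ray(n,u,v):
    c=camera_params(n);K=np.array(c["K"]);T=np.array(c["cam_to_world"])
    d=T[:3,:3]@np.array([(u-K[0,2])/K[0,0],-(v-K[1,2])/K[1,1],-1.]);return T[:3,3],d
def onz(n,u,v,z):
    o,d=ray(n,u,v);return o+d*(z-o[2])/d[2]
def proj(n,p):
    c=camera_params(n);K=np.array(c["K"]);T=np.array(c["cam_to_world"])
    q=T[:3,:3].T@(np.array(p)-T[:3,3]);return np.array([K[0,0]*q[0]/-q[2]+K[0,2],K[1,1]*-q[1]/-q[2]+K[1,2]])
def tri(u1,u2):
    (a,d),(b,e)=ray("top",*u1),ray("side",*u2)
    s=np.linalg.lstsq(np.c_[d,-e],b-a,rcond=None)[0];p=a+d*s[0];q=b+e*s[1];return (p+q)/2,np.linalg.norm(p-q)
def blobs(im,lo,hi,amin=15,box=None):
    h=cv2.cvtColor(im,cv2.COLOR_BGR2HSV);m=cv2.inRange(h,np.array(lo),np.array(hi))
    if box:
        k=np.zeros_like(m);x0,y0,x1,y1=box;k[y0:y1,x0:x1]=255;m&=k
    n,l,s,c=cv2.connectedComponentsWithStats(m)
    return [(s[i,4],c[i].round(2),s[i,:4]) for i in range(1,n) if s[i,4]>=amin]
E
python3 - <<'E'
from h import *
t=cv2.imread("pics/top0.png");s=cv2.imread("pics/side0.png")
C={"yellow":((22,120,100),(34,255,255)),"blue":((100,150,80),(115,255,255)),"green":((50,120,60),(85,255,255)),"orange":((5,180,120),(16,255,255)),"purple":((125,100,50),(150,255,255))}
for k,(a,b) in C.items():
    print(k);
    for n,im,bx in(("top",t,(170,180,440,320)),("side",s,(200,170,420,360))):
        for z in blobs(im,a,b,15,bx): print(n,*z, onz(n,*z[1],0.07)[:2] )
cv2.imwrite("pics/c1.png",cv2.resize(t[195:300,285:440],None,fx=5,fy=5,interpolation=cv2.INTER_CUBIC))
cv2.imwrite("pics/c2.png",np.vstack([cv2.resize(t[215:285,170:280],None,fx=5,fy=5,interpolation=cv2.INTER_CUBIC)]))
cv2.imwrite("pics/c3.png",cv2.resize(s[160:290,280:410],None,fx=4.5,fy=4.5,interpolation=cv2.INTER_CUBIC))
E
```

```text
yellow
top 146 [213.1  235.18] [207 229  14  14] [0.5479 0.2532]
top 164 [407.21 245.19] [397 237  23  20] [ 0.5308 -0.3132]
side 1920 [225.36 213.08] [200 188  61  61] [ 0.9008 -0.0313]
side 66 [364.53 201.59] [358 193  16  16] [ 0.5441 -0.3427]
side 178 [260.49 301.4 ] [253 295  15  14] [0.5422 0.2632]
blue
top 145 [230.1  266.08] [224 260  13  14] [0.459  0.2001]
side 966 [237.45 182.93] [200 170  76  35] [ 1.0003 -0.2202]
side 159 [300.89 301.5 ] [294 296  15  13] [0.4534 0.2096]
green
top 117 [318.79 258.62] [313 253  13  12] [ 0.486  -0.0555]
side 109 [340.6  235.85] [335 231  12  11] [ 0.5123 -0.112 ]
orange
side 238 [388.95 264.59] [383 250  14  27] [ 0.3241 -0.0546]
side 193 [302.64 285.95] [296 273  14  23] [0.483  0.1542]
purple
top 193 [249.66 230.06] [242 222  16  17] [0.5653 0.1477]
top 218 [189.75 233.3 ] [181 225  19  17] [0.552  0.3211]
side 369 [277.49 284.57] [270 271  15  29] [0.5437 0.1845]
side 436 [241.37 324.47] [233 310  17  31] [0.5317 0.3556]
```

View pics/c1.png

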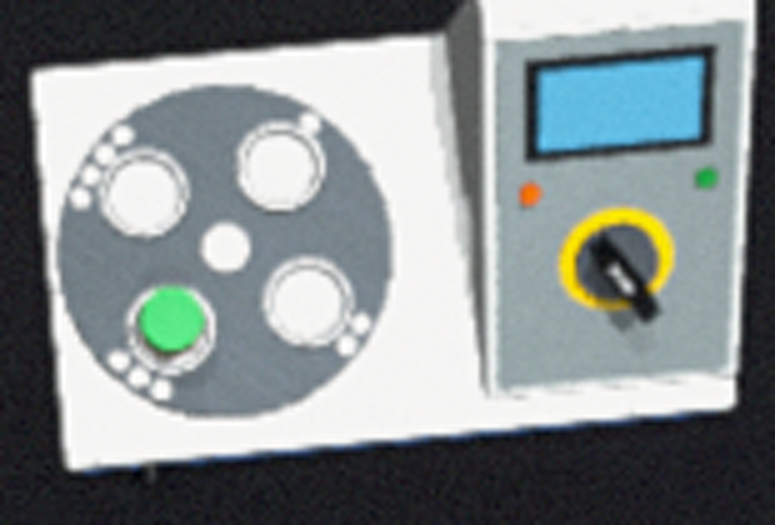

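View pics/c2.png

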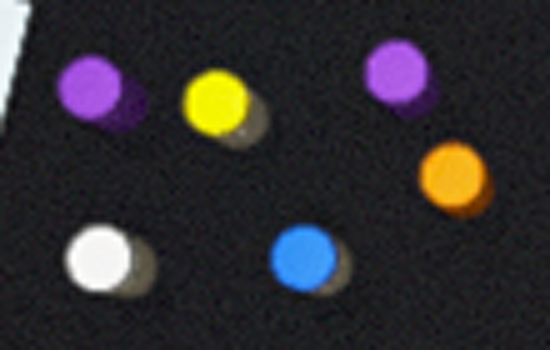

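View pics/c3.png

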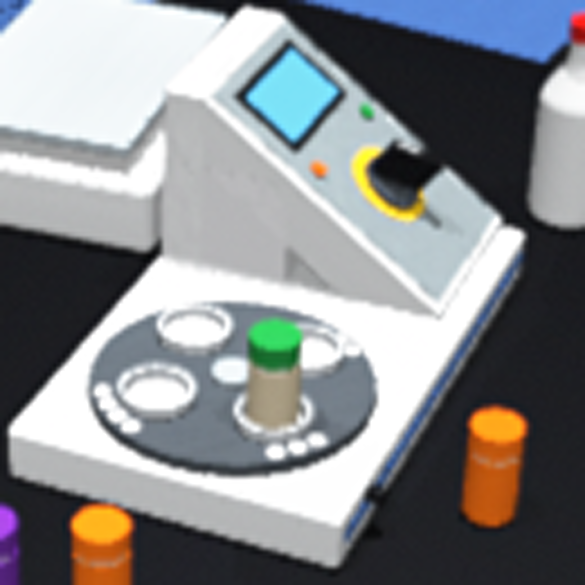

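Pocket 1 (one dot) is at crop (280,165), i.e. top px (341,228). Pocket 2 (two dots) is at about (347,255), green is in pocket 3 at (320,259), and pocket 4 is at (314,234). The order is clockwise, which matches the description. The yellow and blue jars have cream bodies, which the crop confirms. Next I'll measure precisely.

```bash
python3 - <<'E'
from h import *
t=cv2.imread("pics/top0.png");s=cv2.imread("pics/side0.png")
U=4
def circ(P):
    A=np.c_[2*P[:,:2],np.ones(len(P))];b=(P[:,:2]**2).sum(1);x=np.linalg.lstsq(A,b,rcond=None)[0];r=np.sqrt(x[2]+x[0]**2+x[1]**2);return x[:2],r
# disc
for n,im,seed,z in(("top",t,(285,195,385,295),.052),("side",s,(290,215,372,275),.052)):
    x0,y0,x1,y1=seed;c=cv2.resize(im[y0:y1,x0:x1],None,fx=U,fy=U,interpolation=cv2.INTER_CUBIC)
    h=cv2.cvtColor(c,cv2.COLOR_BGR2HSV);g=cv2.cvtColor(c,cv2.COLOR_BGR2GRAY)
    m=((g<165)&(g>50)).astype(np.uint8)*255
    k,l,st,ce=cv2.connectedComponentsWithStats(m);i=1+np.argmax(st[1:,4]);m=(l==i).astype(np.uint8)*255
    cs,_=cv2.findContours(m,cv2.RETR_EXTERNAL,cv2.CHAIN_APPROX_NONE);cc=max(cs,key=cv2.contourArea);hu=cv2.convexHull(cc)[:,0]
    P=np.array([onz(n,(u+.5)/U-.5+x0,(v+.5)/U-.5+y0,z) for u,v in hu.astype(float)])
    for _ in range(6):
        ctr,r=circ(P);e=np.hypot(*(P[:,:2]-ctr).T)-r;P=P[abs(e)<max(.0015,1.5*e.std())] if len(P)>15 else P
    print(n,"disc",ctr,r,e.std(),len(P))
    w=(g>185).astype(np.uint8)
    k,l,st,ce=cv2.connectedComponentsWithStats(w)
    for i in range(1,k):
        if 40<st[i,4]<9000:
            u,v=(ce[i]+.5)/U-.5+[x0,y0];p=onz(n,u,v,.062 if st[i,4]>2500 else .052)[:2];d=p-ctr
            print("  ",st[i,4],(round(u,1),round(v,1)),p,"r",np.hypot(*d),"ang",np.degrees(np.arctan2(d[1],d[0])))
E
```

```text
top disc [ 0.5297 -0.0863] 0.09868383523110437 0.0005063951344955229 52
   1184 (np.float64(329.7), np.float64(244.0)) [ 0.5315 -0.0872] r 0.0020152281739612733 ang -28.33129204787585
   221 (np.float64(312.6), np.float64(255.5)) [ 0.4963 -0.0376] r 0.059076030014816976 ang 124.45907808638876
   1328 (np.float64(319.7), np.float64(264.3)) [ 0.4709 -0.059 ] r 0.06489187496043503 ang 155.10536484409866
   215 (np.float64(308.4), np.float64(266.6)) [ 0.4634 -0.0258] r 0.08979397826076446 ang 137.6520612137406
   223 (np.float64(316.8), np.float64(272.5)) [ 0.4468 -0.0507] r 0.09028980789096984 ang 156.81026815233787
side disc [ 0.5225 -0.077 ] 0.10275747476333047 0.0007457276517983348 33
   1082 (np.float64(367.5), np.float64(218.2)) [ 0.4992 -0.2764] r 0.2007709781597715 ang -96.67466266954428
   630 (np.float64(330.9), np.float64(241.7)) [ 0.5346 -0.0914] r 0.018773165651837214 ang -49.88859627790334
   2143 (np.float64(314.5), np.float64(245.9)) [ 0.5661 -0.0452] r 0.05396509200083531 ang 36.06747477603389
   748 (np.float64(305.2), np.float64(250.5)) [ 0.5776 -0.0097] r 0.08696857134480154 ang 50.717629409977135
   309 (np.float64(334.2), np.float64(252.4)) [ 0.4983 -0.0474] r 0.03829770331517672 ang 129.28714845406043
   402 (np.float64(345.2), np.float64(253.1)) [ 0.4683 -0.0611] r 0.05651377761104083 ang 163.68186547288897
   596 (np.float64(345.2), np.float64(258.8)) [ 0.4546 -0.036 ] r 0.07932294818904534 ang 148.89009303165312
   147 (np.float64(302.0), np.float64(273.8)) [0.5249 0.0914] r 0.1684251120984636 ang 89.1998943372503
```

```bash
python3 - <<'E'
from h import *
t=cv2.imread("pics/top0.png");s=cv2.imread("pics/side0.png")
U=6;x0,y0,x1,y1=285,195,385,295
g=cv2.cvtColor(cv2.resize(t[y0:y1,x0:x1],None,fx=U,fy=U,interpolation=cv2.INTER_CUBIC),cv2.COLOR_BGR2GRAY)
ctr=np.array([.5297,-.0863])
m=(g>165).astype(np.uint8)
k=cv2.getStructuringElement(cv2.MORPH_ELLIPSE,(45,45));f=m.copy()
# mask to disc interior
for v in range(g.shape[0]):
    for u in range(0,g.shape[1]):
        p=onz("top",(u+.5)/U-.5+x0,(v+.5)/U-.5+y0,.056)[:2]
        if np.hypot(*(p-ctr))>.097:f[v,u]=0
f=cv2.morphologyEx(f,cv2.MORPH_CLOSE,np.ones((9,9)))
o=cv2.morphologyEx(f,cv2.MORPH_OPEN,k)
for nm,mm,z in(("cup",o,.062),("small",f&~cv2.dilate(o,np.ones((3,3))),.053)):
    n,l,st,ce=cv2.connectedComponentsWithStats(mm)
    for i in range(1,n):
        if st[i,4]>100:
            u,v=(ce[i]+.5)/U-.5+[x0,y0];p=onz("top",u,v,z)[:2];d=p-ctr
            print(nm,st[i,4],np.sqrt(st[i,4]*4/np.pi)/U*2.9,(round(u,1),round(v,1)),p,"r",np.hypot(*d),"ang",np.degrees(np.arctan2(d[1],d[0])))
# caps, top surface
for nm,bt,bs in(("yellow",(205,225,222,247),(250,292,271,312)),("blue",(222,257,239,277),(291,293,312,312)),("green",(310,249,328,270),(332,228,350,246))):
    R=[]
    for im,b in((t,bt),(s,bs)):
        x0,y0,x1,y1=b;c=cv2.resize(im[y0:y1,x0:x1],None,fx=6,fy=6,interpolation=cv2.INTER_CUBIC);hs=cv2.cvtColor(c,cv2.COLOR_BGR2HSV)
        V=hs[...,2].astype(int);S=hs[...,1];mm=((V>0.75*np.percentile(V[S>120],95))&(S>110)).astype(np.uint8)
        n,l,st,ce=cv2.connectedComponentsWithStats(mm);i=1+np.argmax(st[1:,4])
        cs,_=cv2.findContours((l==i).astype(np.uint8),0,1);e=cv2.fitEllipse(cv2.convexHull(max(cs,key=len)))
        R.append(((np.array(e[0])+.5)/6-.5+[x0,y0]));ax=np.array(e[1])/6;print(nm,R[-1],ax)
    z=.122 if nm=="green" else .07
    print("  top@z",onz("top",*R[0],z),"side@z",onz("side",*R[1],z),"tri",*tri(*R))
E
```

```text
Traceback (most recent call last):
  File "h.py", line 8, in onz
    o,d=ray(n,u,v);return o+d*(z-o[2])/d[2]
        ~~~^^^^^^^
  File "h.py", line 5, in ray
    c=camera_params(n);K=np.array(c["K"]);T=np.array(c["cam_to_world"])
ValueError: time passes only in moves, steps and waits
```

```bash
sed -i 's/^from plant import camera_params/from functools import lru_cache\nfrom plant import camera_params as _cp\n@lru_cache(None)\ndef camera_params(n): return _cp(n)/' h.py; cat > m.py <<'E'
from h import *
t=cv2.imread("pics/top0.png");s=cv2.imread("pics/side0.png")
U=6;x0,y0,x1,y1=285,195,385,295
g=cv2.cvtColor(cv2.resize(t[y0:y1,x0:x1],None,fx=U,fy=U,interpolation=cv2.INTER_CUBIC),cv2.COLOR_BGR2GRAY)
ctr=np.array([.5297,-.0863])
m=(g>165).astype(np.uint8)
k=cv2.getStructuringElement(cv2.MORPH_ELLIPSE,(45,45))
ring=np.array([((proj("top",[ctr[0]+.097*np.cos(a),ctr[1]+.097*np.sin(a),.055])-[x0,y0]+.5)*U-.5) for a in np.linspace(0,6.28,90)]).astype(np.int32)
mk=np.zeros_like(m);cv2.fillPoly(mk,[ring],1);f=m&mk
f=cv2.morphologyEx(f,cv2.MORPH_CLOSE,np.ones((9,9)))
o=cv2.morphologyEx(f,cv2.MORPH_OPEN,k)
for nm,mm,z in(("cup",o,.062),("small",f&(1-cv2.dilate(o,np.ones((3,3)))),.053)):
    n,l,st,ce=cv2.connectedComponentsWithStats(mm)
    for i in range(1,n):
        if st[i,4]>100:
            u,v=(ce[i]+.5)/U-.5+[x0,y0];p=onz("top",u,v,z)[:2];d=p-ctr
            print(nm,st[i,4],round(np.sqrt(st[i,4]*4/np.pi)/U*2.9,1),(u.round(1),v.round(1)),p,"r",np.hypot(*d).round(4),"ang",np.degrees(np.arctan2(d[1],d[0])).round(1))
for nm,bt,bs in(("yellow",(205,225,222,247),(250,292,271,312)),("blue",(222,257,239,277),(291,293,312,312)),("green",(310,249,328,270),(332,228,350,246))):
    R=[]
    for im,b in((t,bt),(s,bs)):
        x0,y0,x1,y1=b;c=cv2.resize(im[y0:y1,x0:x1],None,fx=6,fy=6,interpolation=cv2.INTER_CUBIC);hs=cv2.cvtColor(c,cv2.COLOR_BGR2HSV)
        V=hs[...,2].astype(int);S=hs[...,1];mm=((V>0.75*np.percentile(V[S>120],95))&(S>110)).astype(np.uint8)
        n,l,st,ce=cv2.connectedComponentsWithStats(mm);i=1+np.argmax(st[1:,4])
        cs,_=cv2.findContours((l==i).astype(np.uint8),0,1);e=cv2.fitEllipse(cv2.convexHull(max(cs,key=len)))
        R.append(((np.array(e[0])+.5)/6-.5+[x0,y0]));ax=np.array(e[1])/6;print(nm,R[-1],ax)
    z=.122 if nm=="green" else .07
    print("  top@z",onz("top",*R[0],z),"side@z",onz("side",*R[1],z),"tri",*tri(*R))
E
python3 m.py
```

```text
cup 9287 52.6 (np.float64(340.8), np.float64(227.5)) [ 0.5801 -0.1186] r 0.0599 ang -32.7
cup 10845 56.8 (np.float64(311.9), np.float64(232.1)) [ 0.5644 -0.034 ] r 0.0627 ang 56.4
cup 2891 29.3 (np.float64(329.7), np.float64(244.0)) [ 0.5305 -0.0868] r 0.0009 ang -34.7
cup 10213 55.1 (np.float64(346.8), np.float64(255.2)) [ 0.4984 -0.1374] r 0.0599 ang -121.5
cup 5811 41.6 (np.float64(320.7), np.float64(258.6)) [ 0.487  -0.0613] r 0.0495 ang 149.6
small 374 10.5 (np.float64(346.8), np.float64(218.5)) [ 0.6089 -0.1369] r 0.094 ang -32.5
small 480 11.9 (np.float64(309.1), np.float64(221.2)) [ 0.5982 -0.025 ] r 0.0919 ang 41.8
small 611 13.5 (np.float64(300.4), np.float64(233.7)) [ 0.5603 -0.0001] r 0.0914 ang 70.4
small 4267 35.6 (np.float64(314.1), np.float64(266.8)) [ 0.4631 -0.0424] r 0.0798 ang 146.6
small 252 8.7 (np.float64(357.7), np.float64(259.0)) [ 0.4889 -0.1702] r 0.0933 ang -115.9
small 307 9.6 (np.float64(354.1), np.float64(264.4)) [ 0.4726 -0.1598] r 0.0931 ang -127.9
yellow [212.8386 235.1659] [11.9686 12.1589]
yellow [260.3799 299.7393] [10.4346 13.9788]
  top@z [0.548 0.254 0.07 ] side@z [0.5463 0.2582 0.07  ] tri [0.5487 0.2549 0.0664] 0.0005176144871121951
blue [230.2927 266.1739] [12.1902 12.3668]
blue [300.9023 299.6236] [10.2947 13.6974]
  top@z [0.4587 0.1995 0.07  ] side@z [0.4573 0.2034 0.07  ] tri [0.4592 0.2002 0.0667] 0.00041243199322180157
green [318.8846 258.4024] [11.9666 12.3517]
green [340.7539 233.8778] [ 7.1215 11.8167]
  top@z [ 0.4819 -0.0549  0.122 ] side@z [ 0.4811 -0.0518  0.122 ] tri [ 0.4824 -0.0548  0.1198] 0.0005941820412134951
```

Both views agree to about 0.5 mm. Yellow is at (0.548, 0.2545), blue at (0.459, 0.200), the carousel centre at (0.530, -0.0866) and its angle is -32.3°. That gives pocket 1 at (0.579, -0.1177) and pocket 2 at (0.499, -0.1357). I'll move over the yellow jar with the jaw axis at about 15°.

carry_out(moves=[0,0,4.33,17.6,42.4,2,0.4,0,0,4.33,17.6,42.4,2,0.4,0,0,4.33,17.6,42.4,2,0.4,0,0,4.33,17.6,42.4,2,0.4,0,0,4.33,17.6,42.4,2,0.4,0,0,4.33,17.6,42.4,2,0.4,0,0,4.33,17.6,42.4,0,0.4,0,0,4.33,17.6,42.4,0,0.4,0,0,4.33,17.6,42.4,0,0.4,0,0,4.33,17.6,42.4,0,0.4], grip_force=20)

```text
time_s: 1.1
tool_pos: [0.3732, -0.1673, 0.2344]
orientation: [0.97, -0.243, 0.0, -0.0]
wrist_force: [0.9, -0.6, -0.1]
grip_width: 0.0608
```

carry_out(moves=[0,0,4.33,17.6,42.4,0,0.4,0,0,4.33,17.6,42.4,0,0.4,0,0,4.33,17.6,42.4,0,0.4,0,0,4.33,17.6,42.4,0,0.4,0,0,4.33,17.6,42.4,0,0.4,0,0,4.33,17.6,42.4,0,0.4,0,0,4.33,17.6,42.4,0,0.4,0,0,4.33,17.6,42.4,0,0.4,0,0,4.33,17.6,42.4,0,0.4,0,0,4.33,17.6,42.4,0,0.4])

```text
time_s: 2.1
tool_pos: [0.5492, 0.2568, 0.2339]
orientation: [0.991, 0.132, -0.0, 0.0]
wrist_force: [0.6, -0.6, 0.2]
grip_width: 0.0612
```

carry_out(moves=[0,0,0,-0.7,-1,-40,0.4,0,0,0,0,0,-40,0.4,0,0,0,0,0,-35,0.4,0,0,0,0,0,0,0.4])

```text
time_s: 2.5
tool_pos: [0.5435, 0.2525, 0.1128]
orientation: [0.991, 0.131, -0.006, 0.001]
wrist_force: [-0.9, -0.4, -0.5]
grip_width: 0.0611
```

```bash
python3 - <<'E'
from plant import state, grab_frame
import cv2
s=grab_frame("side");t=grab_frame("top")
a=cv2.resize(s[160:360,180:380],None,fx=2,fy=2,interpolation=2);b=cv2.resize(t[160:360,130:330],None,fx=2,fy=2,interpolation=2)
cv2.imwrite("pics/p1.png",cv2.hconcat([a,b]));print(state()['tool_pos'])
E
```

```text
[0.54789585 0.25373831 0.11932412]
```

View pics/p1.png

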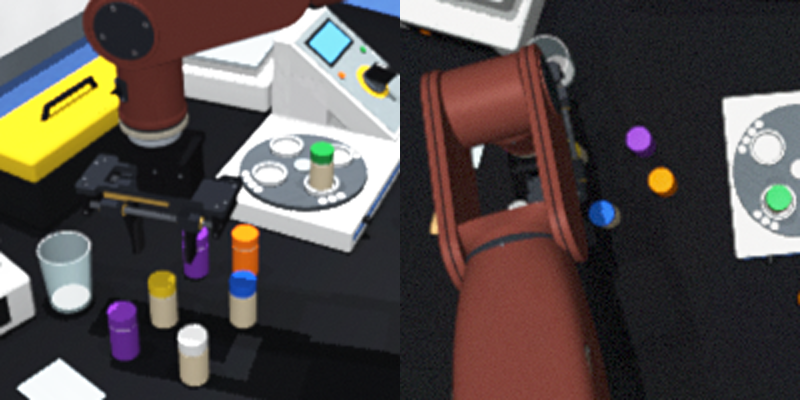

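The side crop shows the fingers straddling the yellow jar, and the body is long along the jaw axis as I assumed. Next: descend, grip and lift.

carry_out(moves=[0,0,0,0,0,-25,0.4,0,0,0,0,0,-25,0.4,0,0,0,0,0,-20,0.4,0,0,0,0,0,-12,0.4,0,0,0,0,0,-6,0.4,0,0,0,0,0,0,0.4,0,0,0,0,0,0,0.4])

```text
time_s: 3.3
tool_pos: [0.5495, 0.2542, 0.0331]
orientation: [0.991, 0.13, 0.001, -0.0]
wrist_force: [-0.0, 0.2, -0.3]
grip_width: 0.0608
```

carry_out(moves=[0,0,0,0,0,0,-1,0,0,0,0,0,0,-1,0,0,0,0,0,0,-1,0,0,0,0,0,0,-1,0,0,0,0,0,0,-1,0,0,0,0,0,0,-1], grip_force=20)

```text
time_s: 3.9
tool_pos: [0.5485, 0.2539, 0.0317]
orientation: [0.991, 0.13, 0.0, -0.0]
wrist_force: [-0.9, -0.1, 2.3]
grip_width: 0.0356
```

carry_out(moves=[0,0,0,0,0,15,-1,0,0,0,0,0,40,-1,0,0,0,0,0,50,-1,0,0,0,0,-10,40,-1,0,0,0,0,-20,15,-1,0,0,0,3,-30,0,-1,0,0,0,3,-40,0,-1,0,0,0,4,-40,0,-1,0,0,0,4,-40,0,-1,0,0,0,4,-40,0,-1])

```text
time_s: 4.9
tool_pos: [0.5663, 0.0324, 0.1927]
orientation: [0.991, 0.131, 0.0, 0.0]
wrist_force: [0.1, -0.2, -0.1]
grip_width: 0.0353
```

carry_out(moves=[0,0,0,4,-40,0,-1,0,0,0,4,-40,0,-1,0,0,0,3,-36,-10,-1,0,0,0,1.5,-22,-25,-1,0,0,0,0,-10,-25,-1,0,0,0,0,-3.6,-15,-1,0,0,0,0,0,0,-1,0,0,0,0,0,0,-1])

```text
time_s: 5.7
tool_pos: [0.5791, -0.1171, 0.1172]
orientation: [0.991, 0.131, 0.0, -0.0]
wrist_force: [-0.1, 0.0, -0.6]
grip_width: 0.0356
```

```bash
python3 - <<'E'
from plant import state, grab_frame
import cv2
s=grab_frame("side");t=grab_frame("top");print(state()['tool_pos'])
cv2.imwrite("pics/s2.png",s);cv2.imwrite("pics/t2.png",t)
a=cv2.resize(s[150:290,270:410],None,fx=2.8,fy=2.8,interpolation=2);b=cv2.resize(t[170:310,270:410],None,fx=2.8,fy=2.8,interpolation=2)
cv2.imwrite("pics/p2.png",cv2.hconcat([a,b]))
E
```

```text
[ 0.57997653 -0.11719666  0.11831781]
```

View pics/p2.png

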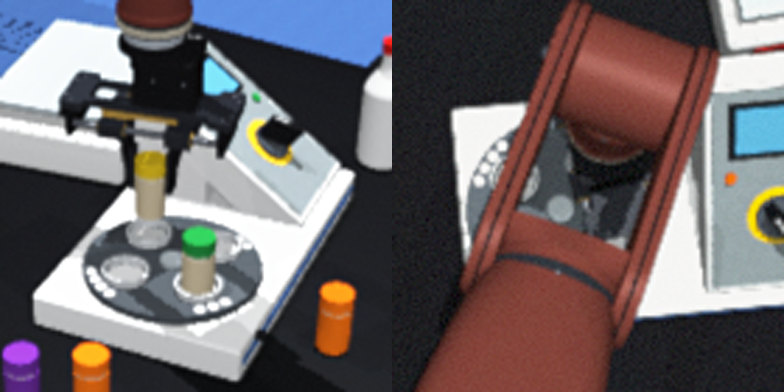

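The side crop shows the yellow jar hanging upright above the pocket 1 cup, behind and left of the green one. I'll check its alignment from the side view, where the calibration bias cancels.

```bash
python3 - <<'E'
from h import *
s=cv2.imread("pics/s2.png");s0=cv2.imread("pics/side0.png")
for z in blobs(s,(20,120,60),(34,255,255),15,(300,190,350,250)):print(z)
for z in blobs(s,(8,25,90),(25,120,255),15,(310,190,335,250)):print("body",z)
print("pred cap top",proj("side",[.580,-.1172,.1566]),"mid cap side",proj("side",[.580,-.1172,.1476]),"bottom",proj("side",[.580,-.1172,.0866]))
print("cup1 rim",proj("side",[.579,-.1177,.062]),"p1 floor",proj("side",[.579,-.1177,.052]))
print("cup2 rim",proj("side",[.499,-.1357,.062]))
print("cup4 rim",proj("side",[.561,-.0377,.062]))
a=cv2.resize(s[185:265,290:350],None,fx=7,fy=7,interpolation=2);b=cv2.resize(s0[185:265,290:350],None,fx=7,fy=7,interpolation=2)
cv2.imwrite("pics/p3.png",cv2.hconcat([a,b])[:600,:800])
E
```

```text
(np.int32(39), array([318.18, 191.41]), array([307, 190,  26,   5], dtype=int32))
(np.int32(107), array([323.45, 208.55]), array([318, 204,  12,  10], dtype=int32))
body (np.int32(151), array([323.25, 220.26]), array([318, 212,  11,  17], dtype=int32))
pred cap top [322.9947 205.0048] mid cap side [322.948  207.5513] bottom [322.6391 224.3716]
cup1 rim [322.8711 230.963 ] p1 floor [322.8213 233.6022]
cup2 rim [347.8985 235.6395]
cup4 rim [314.6818 244.9433]
```

View pics/p3.png

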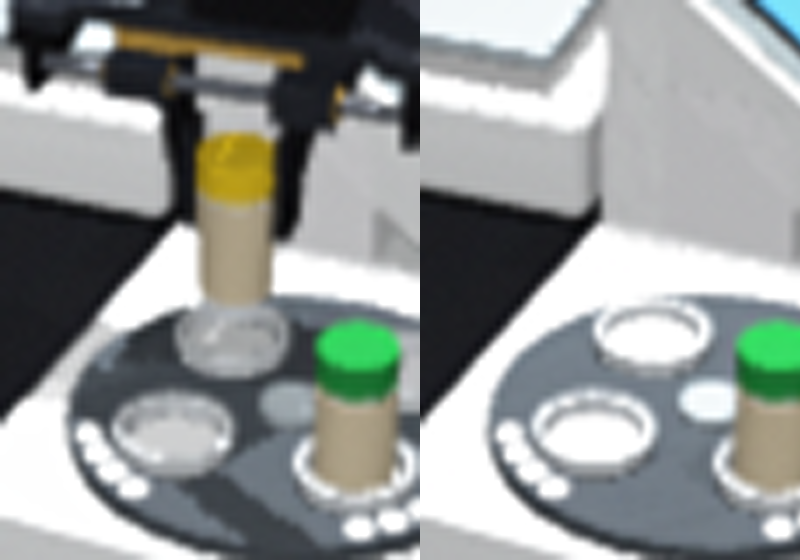

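The jar (u≈323.3) and cup (u≈323.3) line up, and the vertical offset is the same bias of about +1 px for both. Lowering.

carry_out(moves=[0,0,0,0,0,-8,-1,0,0,0,0,0,-8,-1,0,0,0,0,0,-6,-1,0,0,0,0,0,-4,-1,0,0,0,0,0,-3,-1,0,0,0,0,0,-2,-1,0,0,0,0,0,-1,-1,0,0,0,0,0,0,-1,0,0,0,0,0,0,-1])

```text
time_s: 6.7
tool_pos: [0.579, -0.1178, 0.0848]
orientation: [0.991, 0.13, 0.0, 0.0]
wrist_force: [-0.2, 0.4, -1.3]
grip_width: 0.0356
```

carry_out(moves=[0,0,0,0,0,-0.7,-1,0,0,0,0,0,-0.7,-1,0,0,0,0,0,0,-1,0,0,0,0,0,0,-1])

```text
time_s: 7.1
tool_pos: [0.5791, -0.1178, 0.0837]
orientation: [0.991, 0.13, 0.0, 0.0]
wrist_force: [-2.3, 0.9, 4.8]
grip_width: 0.0356
```

Contact came at the expected floor height. Release and rise.

carry_out(moves=[0,0,0,0,0,0,-0.1,0,0,0,0,0,0,0.05,0,0,0,0,0,0,0.2,0,0,0,0,0,0,0.2,0,0,0,0,0,10,0.2,0,0,0,0,0,25,0.2,0,0,0,0,0,40,0.2,0,0,0,0,0,40,0.2])

```text
time_s: 7.9
tool_pos: [0.5784, -0.1175, 0.1995]
orientation: [0.991, 0.13, -0.001, -0.0]
wrist_force: [0.0, -0.2, 0.9]
grip_width: 0.0519
```

```bash
python3 - <<'E'
from plant import state, grab_frame
from h import *
s=grab_frame("side");st=state();print(st['tool_pos'],st['grip_width'],st['time_s'])
cv2.imwrite("pics/s3.png",s)
cv2.imwrite("pics/p4.png",cv2.resize(s[180:280,280:380],None,fx=5,fy=5,interpolation=2))
E
```

```text
[ 0.5824 -0.1188  0.2085] 0.05240714272535196 7.95
```

View pics/p4.png

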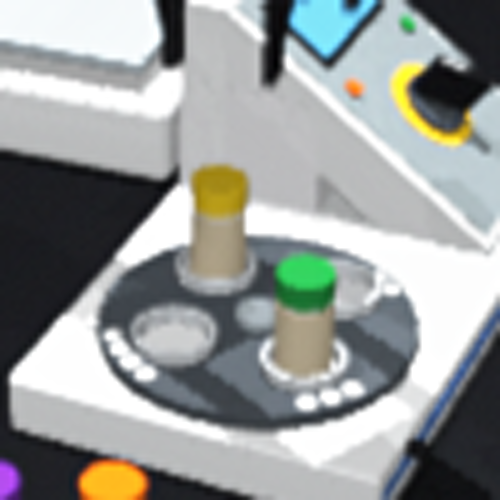

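Yellow stands upright in pocket 1, centred in the cup (crop (219,275)). Moving over to blue.

carry_out(moves=[0,0,0,-4,10,0,0.4,0,0,0,-10,25,0,0.4,0,0,0,-14,38,0,0.4,0,0,0,-15,40,0,0.4,0,0,0,-15,40,0,0.4,0,0,0,-15,40,0,0.4,0,0,0,-15,40,0,0.4,0,0,0,-14,40,-20,0.4,0,0,0,-12,30,-30,0.4,0,0,0,-6,14.5,-30,0.4])

```text
time_s: 8.95
tool_pos: [0.4567, 0.2024, 0.1169]
orientation: [0.991, 0.132, -0.0, -0.0]
wrist_force: [1.3, -0.9, -0.2]
grip_width: 0.0611
```

carry_out(moves=[0,0,0,0,0,-20,0.4,0,0,0,0,0,0,0.4,0,0,0,0,0,0,0.4])

```text
time_s: 9.25
tool_pos: [0.4581, 0.1998, 0.0978]
orientation: [0.991, 0.13, -0.001, 0.0]
wrist_force: [-0.6, 0.3, -0.4]
grip_width: 0.0607
```

```bash
python3 - <<'E'
from plant import state, grab_frame
from h import *
s=grab_frame("side");st=state();print(st['tool_pos'],st['grip_width'],st['time_s'])
cv2.imwrite("pics/p5.png",cv2.resize(s[220:360,220:360],None,fx=4,fy=4,interpolation=2))
E
```

```text
[0.4592 0.1998 0.0988] 0.06067405922139123 9.3
```

View pics/p5.png

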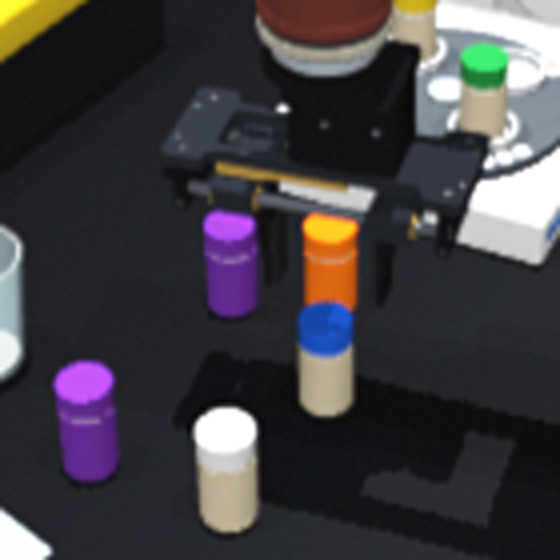

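The fingers straddle the blue jar (crop (326,360)) and clear the orange one. Descending by 67 mm.

carry_out(moves=[0,0,0,0,0,-20,0.4,0,0,0,0,0,-20,0.4,0,0,0,0,0,-15,0.4,0,0,0,0,0,-8,0.4,0,0,0,0,0,-4,0.4,0,0,0,0,0,0,0.4,0,0,0,0,0,0,0.4])

```text
time_s: 10.0
tool_pos: [0.4598, 0.1999, 0.0321]
orientation: [0.991, 0.13, 0.001, -0.0]
wrist_force: [-0.1, -0.5, -0.5]
grip_width: 0.0608
```

carry_out(moves=[0,0,0,0,0,0,-1,0,0,0,0,0,0,-1,0,0,0,0,0,0,-1,0,0,0,0,0,0,-1,0,0,0,0,0,0,-1,0,0,0,0,0,0,-1], grip_force=20)

```text
time_s: 10.6
tool_pos: [0.459, 0.1999, 0.0313]
orientation: [0.991, 0.13, 0.0, -0.0]
wrist_force: [0.3, 0.5, 1.5]
grip_width: 0.0354
```

carry_out(moves=[0,0,0,0,0,15,-1,0,0,0,0,0,40,-1,0,0,0,0,0,50,-1,0,0,0,0,-10,45,-1,0,0,0,2,-20,20,-1,0,0,0,4,-30,0,-1,0,0,0,4,-38,0,-1,0,0,0,5,-40,0,-1,0,0,0,5,-40,0,-1,0,0,0,5,-40,0,-1])

```text
time_s: 11.6
tool_pos: [0.4836, -0.0197, 0.201]
orientation: [0.991, 0.131, -0.0, -0.0]
wrist_force: [0.1, 0.2, -1.5]
grip_width: 0.0356
```

carry_out(moves=[0,0,0,5,-40,0,-1,0,0,0,5,-36,0,-1,0,0,0,3,-25,0,-1,0,0,0,2,-12,-5,-1,0,0,0,0,-4.6,-20,-1,0,0,0,0,0,-30,-1,0,0,0,0,0,-20,-1,0,0,0,0,0,0,-1,0,0,0,0,0,0,-1])

```text
time_s: 12.5
tool_pos: [0.4986, -0.1351, 0.126]
orientation: [0.991, 0.131, -0.0, -0.0]
wrist_force: [1.5, 0.1, -0.1]
grip_width: 0.0355
```

```bash
python3 - <<'E'
from plant import state, grab_frame
from h import *
s=grab_frame("side");st=state();p=st['tool_pos'];print(p,st['grip_width'],st['time_s'])
cv2.imwrite("pics/s6.png",s)
z=p[2]+.0387
print("pred cap top",proj("side",[p[0],p[1],z]),"cup2 rim",proj("side",[.499,-.1357,.062]))
for b in blobs(s,(100,120,40),(118,255,255),15,(325,180,375,245)):print(b)
cv2.imwrite("pics/p6.png",cv2.resize(s[180:280,290:390],None,fx=6,fy=6,interpolation=2))
E
```

```text
[ 0.4994 -0.1355  0.127 ] 0.035300207409416334 12.55
pred cap top [349.2712 206.9115] cup2 rim [347.8985 235.6395]
(np.int32(107), array([349.53, 210.54]), array([344, 206,  12,  10], dtype=int32))
```

View pics/p6.png

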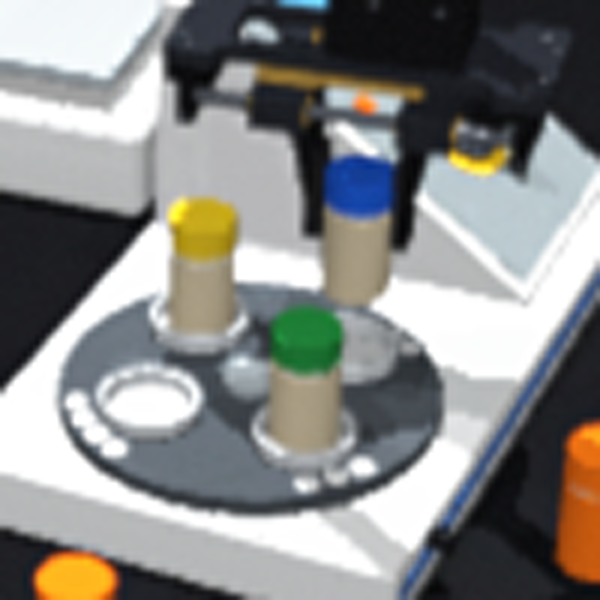

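carry_out(moves=[0,0,0,0,0,-10,-1,0,0,0,0,0,-10,-1,0,0,0,0,0,-8,-1,0,0,0,0,0,-6,-1,0,0,0,0,0,-4,-1,0,0,0,0,0,-2.5,-1,0,0,0,0,0,-1.5,-1,0,0,0,0,0,0,-1,0,0,0,0,0,0,-1])

```text
time_s: 13.45
tool_pos: [0.4991, -0.1359, 0.0844]
orientation: [0.991, 0.13, 0.0, 0.0]
wrist_force: [0.5, -0.3, -0.7]
grip_width: 0.0358
```

carry_out(moves=[0,0,0,0,0,-0.7,-1,0,0,0,0,0,-0.7,-1,0,0,0,0,0,0,-1,0,0,0,0,0,0,-1])

```text
time_s: 13.85
tool_pos: [0.4992, -0.1359, 0.0833]
orientation: [0.991, 0.13, 0.0, 0.0]
wrist_force: [-1.6, 1.2, 3.5]
grip_width: 0.0356
```

carry_out(moves=[0,0,0,0,0,0,-0.1,0,0,0,0,0,0,0.05,0,0,0,0,0,0,0.2,0,0,0,0,0,0,0.2,0,0,0,0,0,10,0.2,0,0,0,0,0,25,0.2,0,0,0,0,0,40,0.2,0,0,0,0,0,45,0.2,0,0,0,0,0,40,0.2,0,0,0,0,0,10,0.2])

```text
time_s: 14.85
tool_pos: [0.5014, -0.1369, 0.2595]
orientation: [0.991, 0.13, 0.004, 0.003]
wrist_force: [1.0, 0.0, 0.3]
grip_width: 0.0523
```

carry_out(moves=[0,0,0,-10,30,10,0.2,0,0,0,-10,40,0,0.2,0,0,0,-10,40,0,0.2,0,0,0,-10,40,0,0.2,0,0,0,-10,40,0,0.2,0,0,0,-10,30,0,0.2,0,0,0,0,0,0,0.2,0,0,0,0,0,0,0.2])

```text
time_s: 15.65
tool_pos: [0.4386, 0.0845, 0.2627]
orientation: [0.991, 0.131, -0.0, 0.0]
wrist_force: [0.4, 0.3, -0.0]
grip_width: 0.0521
```

```bash
python3 - <<'E'
from plant import state, grab_frame
from h import *
s=grab_frame("side");t=grab_frame("top");st=state();p=st['tool_pos'];print(p,st['grip_width'],st['time_s'])
cv2.imwrite("pics/s7.png",s);cv2.imwrite("pics/t7.png",t)
cv2.imwrite("pics/p7.png",cv2.resize(t[190:300,285:445],None,fx=5,fy=5,interpolation=2))
cv2.imwrite("pics/p8.png",cv2.resize(s[150:280,290:420],None,fx=4.5,fy=4.5,interpolation=2))
E
```

```text
[0.439  0.0834 0.2626] 0.052102580675910753 15.75
```

View pics/p7.png

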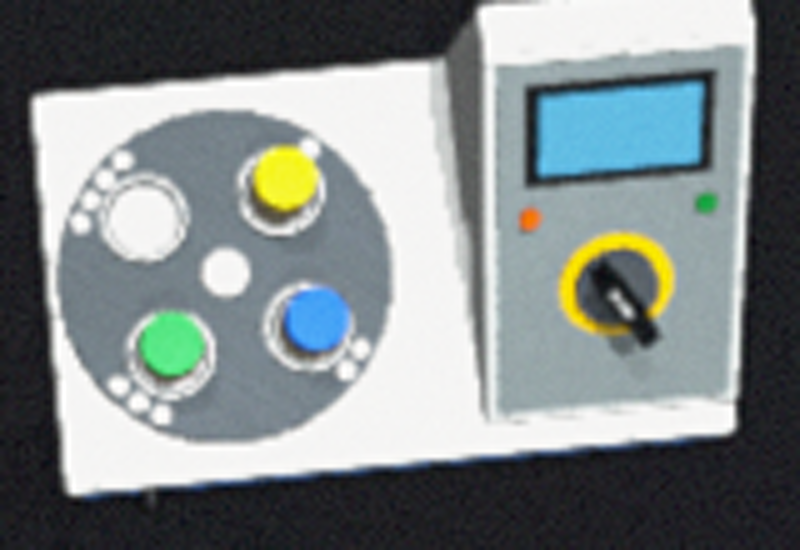

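View pics/p8.png

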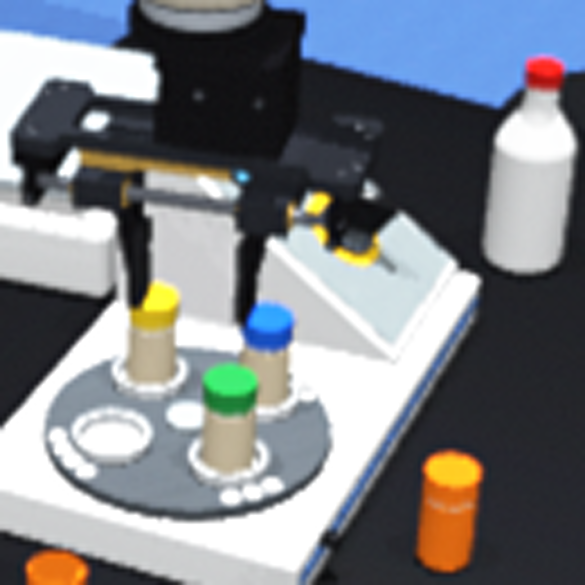

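All three jars look centred in their cups (yellow at crop (286,178), blue (317,320)), with the jar tops leaning outward only from parallax. I'll check that numerically and measure the knob.

```bash
cat > k.py <<'E'
from h import *
t=cv2.imread("pics/t7.png");s=cv2.imread("pics/s7.png");t0=cv2.imread("pics/top0.png");s0=cv2.imread("pics/side0.png")
def cap(im,b):
    x0,y0,x1,y1=b;c=cv2.resize(im[y0:y1,x0:x1],None,fx=6,fy=6,interpolation=2);hs=cv2.cvtColor(c,cv2.COLOR_BGR2HSV)
    V=hs[...,2].astype(int);S=hs[...,1];mm=((V>0.75*np.percentile(V[S>120],95))&(S>110)).astype(np.uint8)
    n,l,st,ce=cv2.connectedComponentsWithStats(mm);i=1+np.argmax(st[1:,4]);cs,_=cv2.findContours((l==i).astype(np.uint8),0,1)
    e=cv2.fitEllipse(cv2.convexHull(max(cs,key=len)));return (np.array(e[0])+.5)/6-.5+[x0,y0]
for n,b in(("yellow",(332,215,352,236)),("blue",(338,243,358,264)),("green",(310,249,328,270))):
    print(n,onz("top",*cap(t,b),.122))
# analyser yaw from front edge of the deck (z=.04)
g=cv2.cvtColor(t0,cv2.COLOR_BGR2GRAY).astype(float)
P=[]
for u in range(310,428,4):
    col=g[265:300,u];w=np.where(col>150)[0]
    if len(w):P.append(onz("top",u,265+w.max()+.5,.04)[:2])
P=np.array(P);f=np.polyfit(P[:,1],P[:,0],1);r=P[:,0]-np.polyval(f,P[:,1]);P=P[abs(r)<.004];f=np.polyfit(P[:,1],P[:,0],1)
psi=-np.arctan(f[0]);print("yaw deg",np.degrees(psi),"front x at y=-.3",np.polyval(f,-.3),len(P))
# yellow patch outer contours
R={}
for nm,im,b in(("top",t0,(390,230,425,262)),("side",s0,(352,186,382,216))):
    x0,y0,x1,y1=b;c=cv2.resize(im[y0:y1,x0:x1],None,fx=6,fy=6,interpolation=2)
    m=cv2.inRange(cv2.cvtColor(c,cv2.COLOR_BGR2HSV),(20,120,80),(34,255,255))
    cs,_=cv2.findContours(m,0,1);h=cv2.convexHull(np.vstack([q for q in cs if cv2.contourArea(q)>20]));e=cv2.fitEllipse(h)
    R[nm]=(np.array(e[0])+.5)/6-.5+[x0,y0];print(nm,R[nm],np.array(e[1])/6,e[2])
    cv2.ellipse(c,e,(255,0,255),1);cv2.imwrite(f"pics/k_{nm}.png",cv2.resize(c,(400,400)))
X,gap=tri(R["top"],R["side"]);print("patch",X,gap)
E
python3 k.py; python3 -c "
import cv2;cv2.imwrite('pics/k.png',cv2.hconcat([cv2.imread('pics/k_top.png'),cv2.imread('pics/k_side.png')]))"
```

```text
yellow [ 0.5777 -0.1175  0.122 ]
blue [ 0.4983 -0.1363  0.122 ]
green [ 0.4819 -0.0549  0.122 ]
yaw deg 6.435900097719392 front x at y=-.3 0.43360498767971684 30
top [407.765  246.3308] [19.9572 23.3829] 67.29957580566406
side [365.8727 200.5269] [10.9007 19.4945] 135.0220184326172
patch [ 0.5244 -0.3094  0.0962] 0.0001618680771780152
```

View pics/k.png

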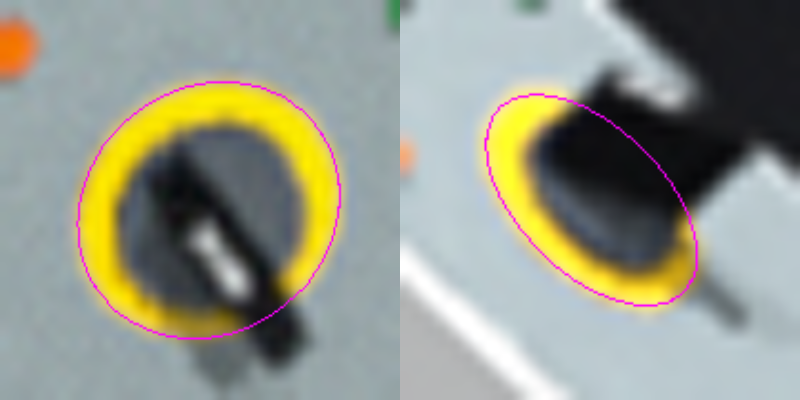

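The placings check out: yellow is 1.3 mm off the pocket 1 centre and blue 0.9 mm off pocket 2. Next I'll refine the knob axis and bar direction.

```bash
cat > k2.py <<'E'
from h import *
t0=cv2.imread("pics/t7.png");s0=cv2.imread("pics/side0.png")
psi=np.radians(6.4);X=np.array([.5244,-.3094,.0962])
c35,s35=np.cos(np.radians(35)),np.sin(np.radians(35))
ax=np.array([np.cos(psi),np.sin(psi),0]);n=-s35*ax+c35*np.array([0,0,1])
e1=c35*ax+s35*np.array([0,0,1]);e2=np.cross(n,e1) # e1 up the slope, e2 left
def onp(cam,u,v,h):
    o,d=ray(cam,u,v);p=o+d*((X+n*h-o)@n)/(d@n);return p
def uv(p): return np.array([(p-X)@e1,(p-X)@e2])
U=8
def circ(P):
    A=np.c_[2*P,np.ones(len(P))];x=np.linalg.lstsq(A,(P**2).sum(1),rcond=None)[0];return x[:2],np.sqrt(x[2]+x[:2]@x[:2])
for nm,im,b in(("top",t0,(390,230,425,264)),("side",s0,(352,186,382,216))):
    x0,y0,x1,y1=b;c=cv2.resize(im[y0:y1,x0:x1],None,fx=U,fy=U,interpolation=2);hs=cv2.cvtColor(c,cv2.COLOR_BGR2HSV)
    m=cv2.inRange(hs,(20,120,80),(34,255,255));cs,_=cv2.findContours(m,0,1)
    h=cv2.convexHull(np.vstack([q for q in cs if cv2.contourArea(q)>20]))[:,0]
    P=np.array([uv(onp(nm,(u+.5)/U-.5+x0,(v+.5)/U-.5+y0,0)) for u,v in h.astype(float)])
    for _ in range(3):
        q,r=circ(P);e=np.hypot(*(P-q).T)-r;P=P[abs(e)<max(.001,1.5*e.std())]
    print(nm,"ring ctr e1,e2",q,"r",r,e.std(),len(P))
    # dark bar
    g=hs[...,2];d=(g<45).astype(np.uint8);k,l,st,ce=cv2.connectedComponentsWithStats(d)
    for i in range(1,k):
        if st[i,4]>150:
            ys,xs=np.where(l==i);Q=np.array([uv(onp(nm,(u+.5)/U-.5+x0,(v+.5)/U-.5+y0,.041)) for u,v in zip(xs[::5],ys[::5])])
            w,V=np.linalg.eigh(np.cov(Q.T));a=V[:,1];pr=(Q-Q.mean(0))@a;po=(Q-Q.mean(0))@V[:,0];print("  dark",st[i],Q.mean(0),"ang",np.degrees(np.arctan2(a[1],a[0])),"len",np.ptp(pr),"wid",np.ptp(po))
    if nm=="top":
        w=((g>150)&(hs[...,1]<60)).astype(np.uint8);k,l,st,ce=cv2.connectedComponentsWithStats(w)
        for i in range(1,k):
            if 30<st[i,4]<2000:
                ys,xs=np.where(l==i);Q=np.array([uv(onp(nm,(u+.5)/U-.5+x0,(v+.5)/U-.5+y0,.041)) for u,v in zip(xs,ys)])
                ww,V=np.linalg.eigh(np.cov(Q.T));a=V[:,1];print("  white",st[i],Q.mean(0),"ang",np.degrees(np.arctan2(a[1],a[0])),np.ptp((Q-Q.mean(0))@a))
print(n,e1,e2)
x0,y0=385,225
c=cv2.resize(t0[225:270,385:435],None,fx=12,fy=12,interpolation=2)
for a in np.linspace(0,6.28,60):
    p=proj("top",X+.031*(np.cos(a)*e1+np.sin(a)*e2));cv2.circle(c,tuple(int(z) for z in (p-[x0,y0]+.5)*12),1,(255,0,255),-1)
p=proj("top",X+.041*n);cv2.circle(c,tuple(int(z) for z in (p-[x0,y0]+.5)*12),3,(0,0,255),-1)
cv2.imwrite("pics/k3.png",c)
E
python3 k2.py
```

```text
top ring ctr e1,e2 [-0.0004 -0.    ] r 0.03323497593879027 0.00019141589870150504 53
  dark [ 107  102   99  126 2851] [0.0129 0.0063] ang -146.50993181956457 len 0.05805455729011595 wid 0.014664222180397769
  white [139 148  32  39 444] [0.009  0.0062] ang -147.51730357527697 0.01823136661965867
side ring ctr e1,e2 [-0.0001 -0.0005] r 0.03276800817309953 0.00038341227779344354 37
  dark [   89     0   151   134 11469] [-0.001   0.0002] ang 83.10379457178335 len 0.1332003608803057 wid 0.05791490216665739
[-0.57   -0.0639  0.8192] [0.814  0.0913 0.5736] [-0.1115  0.9938  0.    ]
```

View pics/k3.png

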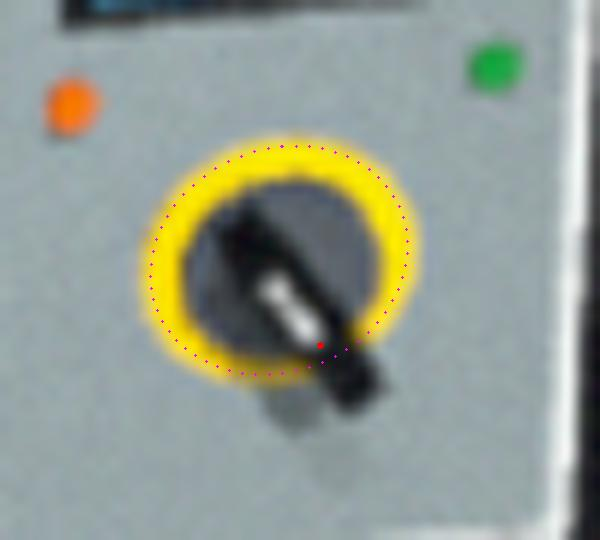

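```bash
cat > k4.py <<'E'
from h import *
from plant import state
from scipy.spatial.transform import Rotation as R
psi=np.radians(6.4);X=np.array([.5242,-.3095,.0961])
c35,s35=np.cos(np.radians(35)),np.sin(np.radians(35))
ax=np.array([np.cos(psi),np.sin(psi),0]);n=-s35*ax+c35*np.array([0,0,1])
e1=c35*ax+s35*np.array([0,0,1]);e2=np.cross(n,e1)
th=np.radians(32.8);b=np.cos(th)*e1+np.sin(th)*e2
x=-np.cross(n,b);z=-n;y=np.cross(z,x);Rt=R.from_matrix(np.c_[x,y,z])
E
python3 - <<'E'
from k4 import *
s=state();Rc=R.from_quat(s["orientation"])
print("tool x target",x,"quat",Rt.as_quat())
print("rotvec deg",np.degrees((Rt*Rc.inv()).as_rotvec()),np.degrees((Rt*Rc.inv()).magnitude()))
for h in(.112,.06,.012):print(h,X+n*h,(X+n*h-s["tool_pos"])*1000)
print("n",n,"-68.75deg about n rotvec",-68.75*n)
print("bottle",onz("top",486,271,.17),onz("top",470,272,.1)); print(s["qpos"])
# body box vs bottle
bt=onz("top",486,271,.17)[:2]
for a in range(0,76,15):
    Ra=R.from_rotvec(-np.radians(a)*n)*Rt;M=Ra.as_matrix();m=9
    for u in np.linspace(-.095,.095,20):
        for v in(-.0375,.0375):
            for w in np.linspace(.07,.2,10):
                p=X+.012*n+M@[u,v,-w]
                d=np.hypot(*(p[:2]-bt)) 
                if p[2]<.18:m=min(m,d)
    print(a,"min dist to bottle axis",m, "jaw",M[:,0])
E
```

```text
tool x target [ 0.5347 -0.7859  0.3107] quat [ 0.8615 -0.4091  0.2556 -0.1585]
rotvec deg [ 23.4072 -28.6209 -63.5954] 73.56240136934247
0.112 [ 0.4604 -0.3167  0.1878] [  21.3284 -400.1095  -74.7974]
0.06 [ 0.49   -0.3133  0.1452] [  50.9685 -396.7849 -117.3933]
0.012 [ 0.5174 -0.3103  0.1059] [  78.3286 -393.7159 -156.7126]
n [-0.57   -0.0639  0.8192] -68.75deg about n rotvec [ 39.1876   4.3956 -56.3167]
bottle [ 0.4529 -0.506   0.17  ] [ 0.4541 -0.4859  0.1   ]
[ 0.0114 -0.2456  1.9131 -0.0005  1.4742 -0.2495]
0 min dist to bottle axis 0.1069873003524947 jaw [ 0.5347 -0.7859  0.3107]
15 min dist to bottle axis 0.0911947476306233 jaw [ 0.355  -0.9183  0.1753]
30 min dist to bottle axis 0.09063151788311193 jaw [ 0.1511 -0.9881  0.028 ]
45 min dist to bottle axis 0.10239452257955682 jaw [-0.0631 -0.9906 -0.1212]
60 min dist to bottle axis 0.0905191224402641 jaw [-0.273  -0.9256 -0.2622]
75 min dist to bottle axis 0.09175637525728196 jaw [-0.4642 -0.7975 -0.3853]
```

carry_out(moves=[1.95,-2.385,-5.3,0,-20,0,0.2,1.95,-2.385,-5.3,2,-35,0,0.2,1.95,-2.385,-5.3,2,-38,0,0.2,1.95,-2.385,-5.3,2,-38,0,0.2,1.95,-2.385,-5.3,2,-38,0,0.2,1.95,-2.385,-5.3,2,-38,0,0.2,1.95,-2.385,-5.3,2,-38,0,0.2,1.95,-2.385,-5.3,2,-38,0,0.2,1.95,-2.385,-5.3,2,-38,0,0.2,1.95,-2.385,-5.3,2,-35,0,0.2])

```text
time_s: 16.75
tool_pos: [0.4557, -0.2756, 0.2628]
orientation: [0.909, -0.328, 0.219, -0.135]
wrist_force: [0.8, 0.1, 0.6]
grip_width: 0.0518
```

carry_out(moves=[1.95,-2.385,-5.3,2,-28,-10,0.2,1.95,-2.385,-5.3,1.3,-16,-25,0.2,0,0,0,0,0,-25,0.2,0,0,0,0,0,-14.8,0.2,0,0,0,0,0,0,0.2,0,0,0,0,0,0,0.2])

```text
time_s: 17.35
tool_pos: [0.4603, -0.3163, 0.1886]
orientation: [0.861, -0.409, 0.256, -0.158]
wrist_force: [0.1, -0.7, 0.7]
grip_width: 0.0524
```

```bash
python3 - <<'E'
from k4 import *
from plant import grab_frame
im=grab_frame("side");t=grab_frame("top")
s=state();p=s["tool_pos"];Rc=R.from_quat(s["orientation"])
print(s["time_s"],p,s["qpos"],"rot err",np.degrees((Rt*Rc.inv()).as_rotvec()))
for h in(.112,.06,.012):print(h,(X+n*h-p)*1000)
a=cv2.resize(im[120:270,300:450],None,fx=2.6,fy=2.6,interpolation=2);b=cv2.resize(t[180:330,330:480],None,fx=2.6,fy=2.6,interpolation=2)
cv2.imwrite("pics/p9.png",cv2.hconcat([a,b]))
E
```

```text
17.45 [ 0.4608 -0.3166  0.1898] [-1.0898 -0.17    2.1102  0.6617  1.058  -0.4968] rot err [ 0.1536  0.1076 -0.044 ]
0.112 [-0.473  -0.0476 -1.9097]
0.06 [ 29.1671   3.2771 -44.5057]
0.012 [ 56.5272   6.346  -83.825 ]
```

View pics/p9.png

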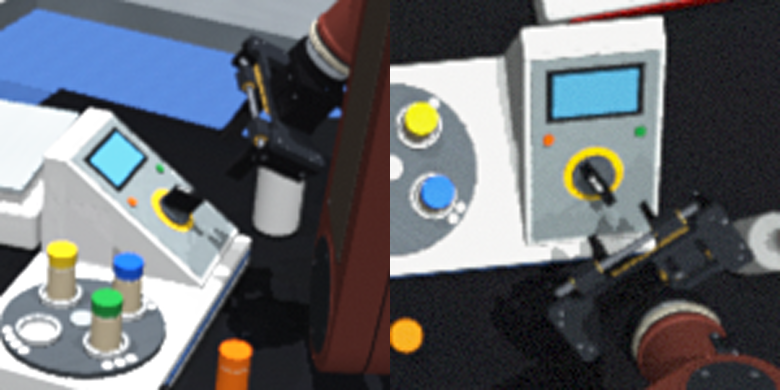

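The fingers sit squarely either side of the bar, up along the panel normal. Advancing to 15 mm above the panel.

carry_out(moves=[0,0,0,12,1.3,-18,0.2,0,0,0,14,1.5,-21,0.2,0,0,0,12,1.4,-18,0.2,0,0,0,9,1,-13,0.2,0,0,0,5,0.6,-7.5,0.2,0,0,0,2.6,0.3,-3.9,0.2,0,0,0,0,0,0,0.2,0,0,0,0,0,0,0.2])

```text
time_s: 18.25
tool_pos: [0.515, -0.3102, 0.1075]
orientation: [0.862, -0.409, 0.256, -0.158]
wrist_force: [-0.2, 0.8, -0.4]
grip_width: 0.0525
```

```bash
python3 - <<'E'
from k4 import *
from plant import grab_frame
im=grab_frame("side");t=grab_frame("top")
s=state();p=s["tool_pos"];print(s["time_s"],p,(X+n*.015-p)*1000,s["wrist_force"])
a=cv2.resize(im[120:270,300:450],None,fx=2.6,fy=2.6,interpolation=2);b=cv2.resize(t[180:330,330:480],None,fx=2.6,fy=2.6,interpolation=2)
cv2.imwrite("pics/p10.png",cv2.hconcat([a,b]))
E
```

```text
18.35 [ 0.5149 -0.3103  0.1075] [ 0.7523 -0.1244  0.8858] [ 0.8136  0.162  -0.8821]
```

View pics/p10.png

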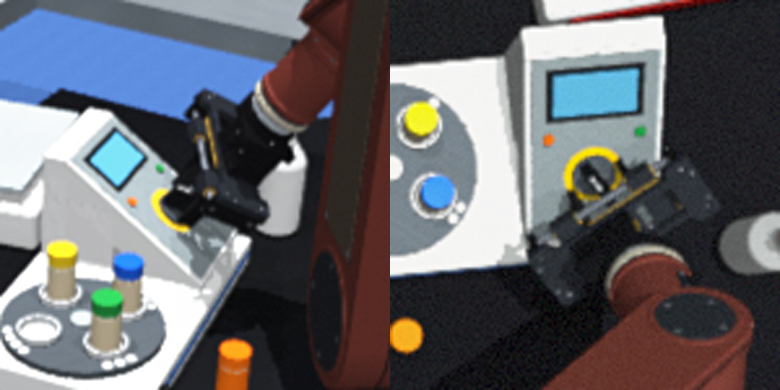

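carry_out(moves=[0,0,0,0,0,0,-1,0,0,0,0,0,0,-1,0,0,0,0,0,0,-1,0,0,0,0,0,0,-1,0,0,0,0,0,0,-1,0,0,0,0,0,0,-1,0,0,0,0,0,0,-1], grip_force=40)

```text
time_s: 19.05
tool_pos: [0.515, -0.3103, 0.1067]
orientation: [0.861, -0.409, 0.256, -0.158]
wrist_force: [2.5, -2.6, -2.3]
grip_width: 0.0117
```

Gripped the bar (11.7 mm) with low side forces. Turning clockwise about the panel normal.

carry_out(moves=[1.71,0.192,-2.458,0,0,0,-1,2.85,0.32,-4.096,0,0,0,-1,3.42,0.383,-4.915,0,0,0,-1,3.42,0.383,-4.915,0,0,0,-1,3.42,0.383,-4.915,0,0,0,-1,3.42,0.383,-4.915,0,0,0,-1,3.42,0.383,-4.915,0,0,0,-1,3.42,0.383,-4.915,0,0,0,-1,3.42,0.383,-4.915,0,0,0,-1,3.42,0.383,-4.915,0,0,0,-1])

```text
time_s: 20.05
tool_pos: [0.5144, -0.3069, 0.1064]
orientation: [-0.568, 0.766, -0.148, 0.261]
wrist_force: [-8.4, 9.1, 10.8]
grip_width: 0.0119
```

```bash
python3 - <<'E'
from k4 import *
s=state();Rc=R.from_quat(s["orientation"]);v=(Rc*Rt.inv()).as_rotvec()
print("turned",np.degrees(v)@n,"off-axis",np.degrees(v-(v@n)*n),s["wrist_force"],s["ft_torque"],"tn",s["ft_torque"]@n,s["qpos"],s["tool_pos"],s["grip_width"])
E
```

```text
turned -56.164625942157166 off-axis [0.2306 0.1946 0.1756] [-8.375   9.107  10.8401] [1.358  0.3538 1.1719] tn 0.16328273587925832 [-0.9748  0.0407  2.0899  0.7433  0.8542  0.4325] [ 0.5144 -0.3069  0.1064] 0.011877248149093942
```

carry_out(moves=[2.85,0.32,-4.096,0,0,0,-1,2.28,0.256,-3.277,0,0,0,-1,1.71,0.192,-2.458,0,0,0,-1,0.86,0.096,-1.23,0,0,0,-1,0,0,0,0,0,0,-1])

```text
time_s: 20.55
tool_pos: [0.5146, -0.3062, 0.1067]
orientation: [-0.477, 0.826, -0.117, 0.277]
wrist_force: [-7.7, 10.6, 11.5]
grip_width: 0.0117
```

```bash
python3 - <<'E'
from k4 import *
s=state();Rc=R.from_quat(s["orientation"]);v=(Rc*Rt.inv()).as_rotvec()
print("turned",np.degrees(v)@n,s["wrist_force"],"tn",s["ft_torque"]@n,s["qpos"],s["tool_pos"])
E
```

```text
turned -69.3764812107454 [-7.6896 10.5722 11.5459] tn 0.6214547187323144 [-0.974   0.0403  2.0898  0.7432  0.8553  0.6641] [ 0.5146 -0.3062  0.1067]
```

The torque jumped from 0.16 to 0.62 N m, so it is at the stop. I'll add 1.5° and hold.

carry_out(moves=[0.86,0.096,-1.23,0,0,0,-1,0,0,0,0,0,0,-1,0,0,0,0,0,0,-1,0,0,0,0,0,0,-1,0,0,0,0,0,0,-1,0,0,0,0,0,0,-1,0,0,0,0,0,0,-1])

```text
time_s: 21.25
tool_pos: [0.5146, -0.3062, 0.1067]
orientation: [-0.466, 0.832, -0.113, 0.278]
wrist_force: [-7.3, 11.4, 11.8]
grip_width: 0.0123
```

```bash
python3 - <<'E'
from k4 import *
from plant import grab_frame
s=state();Rc=R.from_quat(s["orientation"]);v=(Rc*Rt.inv()).as_rotvec()
print("turned",np.degrees(v)@n,s["wrist_force"],"tn",s["ft_torque"]@n,s["tool_pos"])
t=grab_frame("top");im=grab_frame("side")
a=cv2.resize(im[120:270,300:450],None,fx=2.6,fy=2.6,interpolation=2);b=cv2.resize(t[180:330,330:480],None,fx=2.6,fy=2.6,interpolation=2)
cv2.imwrite("pics/p11.png",cv2.hconcat([a,b]))
E
```

```text
turned -70.80598705265353 [-7.2998 11.4486 11.8077] tn 0.8103162965971854 [ 0.5146 -0.3062  0.1067]
```

View pics/p11.png

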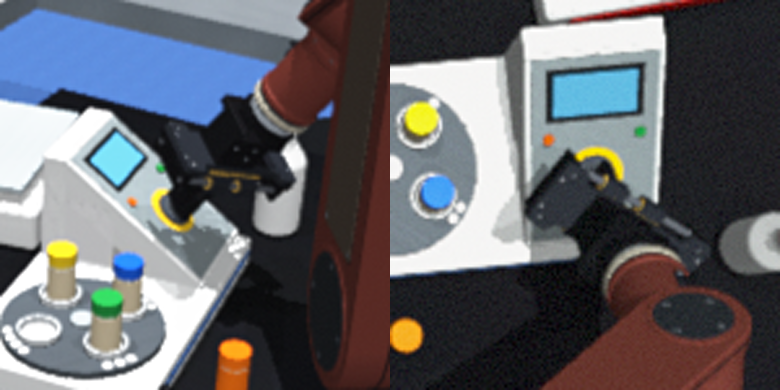

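Turned 70.8° in commanded terms, still against the stop after 0.7 s. Now I'll release fully and let it spring back, then withdraw along the normal.

carry_out(moves=[0,0,0,0,0,0,0.6,0,0,0,0,0,0,0.6,0,0,0,0,0,0,0.6,0,0,0,0,0,0,0.6,0,0,0,0,0,0,0.6,0,0,0,0,0,0,0.6,0,0,0,0,0,0,0.6,0,0,0,0,0,0,0.6,0,0,0,0,0,0,0.6])

```text
time_s: 22.25
tool_pos: [0.5152, -0.3106, 0.1073]
orientation: [-0.464, 0.833, -0.117, 0.277]
wrist_force: [-0.5, 0.3, 0.1]
grip_width: 0.0683
```

carry_out(moves=[0,0,0,-6,-0.7,8.2,0.6,0,0,0,-11,-1.3,16.4,0.6,0,0,0,-17,-1.9,24.6,0.6,0,0,0,-20,-2,28,0.6,0,0,0,-20,-2,28,0.6,0,0,0,-15,-2,28,0.6,0,0,0,-10,0,28,0.6,0,0,0,0,0,15,0.6,0,0,0,0,0,0,0.6,0,0,0,0,0,0,0.6])

```text
time_s: 23.25
tool_pos: [0.4158, -0.3193, 0.282]
orientation: [-0.464, 0.833, -0.116, 0.277]
wrist_force: [-0.3, 0.3, -0.3]
grip_width: 0.0696
```

```bash
python3 - <<'E'
from k4 import *
from plant import grab_frame
t=grab_frame("top");im=grab_frame("side");s=state();print(s["time_s"],s["tool_pos"],s["wrist_force"],s["grip_width"],s["qd"])
cv2.imwrite("pics/t12.png",t)
a=cv2.resize(im[120:270,280:430],None,fx=2.6,fy=2.6,interpolation=2);b=cv2.resize(t[180:330,300:450],None,fx=2.6,fy=2.6,interpolation=2)
cv2.imwrite("pics/p12.png",cv2.hconcat([a,b]))
E
sed 's#pics/t7.png#pics/t12.png#' k2.py > k5.py; python3 k5.py | head -4; cp pics/k3.png pics/k5.png
```

```text
23.35 [ 0.4157 -0.3186  0.2807] [-0.3456  0.0621 -0.016 ] 0.06975339408711494 [0.0006 0.0075 0.0022 0.0015 0.0039 0.0021]
top ring ctr e1,e2 [-0.0005 -0.0001] r 0.033287426724244874 0.00021889979371814033 54
  dark [ 107  102  100  127 2903] [0.0127 0.0061] ang -146.39613337337062 len 0.05784325743670905 wid 0.01432030786802012
  white [139 149  32  38 447] [0.0091 0.0062] ang -147.06466032421258 0.01835107107391822
side ring ctr e1,e2 [-0.0001 -0.0005] r 0.03276800817309953 0.00038341227779344354 37
```

View pics/p12.png

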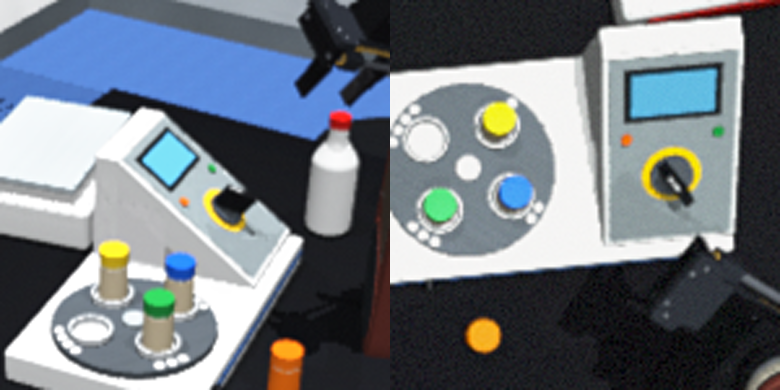

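The knob is back at its start angle (line -147.1°, was -147.5°). All three jars are upright in their cups and the arm is clear with zero force. Handing in.

```bash
python3 -c "
from plant import robot
print(robot.job_done())"
```

```text
the job is handed in; nothing more can be done
None
```

The job is done and handed in at about 23 s of the 67 s allowed; the hand-in reports no verdict.

- **Jars:** I set the yellow-capped jar in pocket 1, then the blue-capped jar in pocket 2. Each touched down at the expected floor height with a light contact of about 5 N. The top view put yellow about 1.3 mm and blue about 0.9 mm from their pocket centres. In the last pictures both stand upright, and the green-capped jar still stands in pocket 3.
- **Knob:** I gripped the bar and turned it clockwise. The torque about the knob's axis rose from 0.16 to 0.8 N m, which I took as the stop, since the knob's own angle can't be read directly. I held it there for about 0.7 s and opened the fingers. In the last picture the knob is within about 0.5° of its starting angle.
- **Arm and surroundings:** The last reading showed the arm clear, with almost no force on the wrist. I saw nothing else moved, but I did not measure the bystanders or the white-capped jar again at the end.

No check failed. The one mismatch was a steady offset of about 1 pixel in the side camera. It was the same for the jars and the cups, so it did not affect the placing.

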